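# Bin the spent tube through the sprung flap, check the rotor, shut the lid

## Robot

A 6-joint arm with a two-finger parallel gripper is mounted at the origin on the work surface. World frame = base frame: x ahead of the robot, y to its left, z up, the work surface at z = 0. Lengths are in m, angles in degrees, forces in N, time in s.
With the tool pointing down it reaches from about 0.375 to 0.9 m from the base axis. Payload 3.1 kg.
Tool frame: the origin (TCP) lies at the very end of the fingers, on their centre line; the grasp point (between the pads) lies 19 mm behind it (grip_point_offset is the distance from the TCP to the grasp point, in m); y points along the fingers, x is the direction in which the jaws open and shut, and the axes are right-handed (so a half turn about y gives the same grasp; the last joint's range is limited). The gripper opens to 87 mm and grips with 3 to 60 N. Pads are 19 mm wide; open, the fingers measure 117 mm over their backs; the gripper's body (75 mm by 190 mm) begins 51 mm behind the grasp point.
Start: joints at [54.23, 30.224, 82.088, -0, 67.689, -10.227], TCP at [0.269, 0.564, 0.223] pointing down, gripper open.
Joint ranges: [-176.69, 176.69], [-43.24, 126.21], [12.49, 139.97], [-82, 262], [0, 151.66], [-163.58, 163.58]. Speed limits (degrees/s): [159.86, 159.86, 180, 180, 180, 180].

## Interface

Orientations are given as a 3x3 rotation matrix whose columns are the frame's x, y, z axes.
In Python, from rig import * gives the robot as it stands.
- The arm moves only by the tool send_rows, never from a script. Its argument "moves" is text: rows parted by semicolons, each of 5 numbers parted by spaces: the finger opening in mm, from 0 to 87, then the shift along the tool's x, y, z in mm, then the turn about the tool's y in degrees. In form: fingers dx dy dz yaw; .... A call has 1 to 20 rows; each row shifts and turns the commanded pose from where the row before left it, along the tool's axes as they then stand; what a row does not reach is not made up. A row lasts 1/12 s, in which the tool goes at most 41.7 mm and 7.16 degrees, less where a joint would pass 70% of its speed; a pose out of reach is approached as far as the arm can. A call is refused whole if a number of a shift passes 41.7 or a number of a turn 7.16, either way. A call with a gripper value outside its range is refused whole. The fingers move at their own pace and stop on an object; the grip force is fixed at half the most. Time passes only in rows, so rows that do not move let the fingers close. It gives the time, the measured TCP pose, the force and the opening at its end, in the units of the state.
- read_state(): the state, without advancing time (a new reading comes with each control period).
- capture(name): name is "scene" or "top"; returns a dict with "image" (384x512x3 uint8, blue, green, red), "z_map" (384x512 float32, m along the optical axis (not along the pixel's ray), 0 where there is no reading), "mtx" (3x3 intrinsics, pixels), "origin" and "rotation" of the camera in the world. Camera axes: x right, y up, looking along -z (the intrinsics and any distortion apply to the point x, -y, -z); pixel columns grow to the right and rows downward; lengths in m; the calibration is good to about 2 mm. A picture is of the moment at which its call begins.
- hand_in(): hands the job in, once; it reports no verdict.
Trained networks look in a picture, given as the dict that the camera call returned (one of the last four; its "shot" number tells which), for a name from the list of things; names that differ only in an ending like _2 or _b are one class to them, and where a whole thing is asked for, a point or a joint stands for the part that bears it (a point fixed in the world has none). Each returns a list of dicts, best first, with "p" (0 to 1); they miss things now and then, are a little off and sometimes report something else, mostly with a low value. They report only what shows in the picture. A call takes as long as a camera call. They do not tell look-alikes from the thing itself.
- search_frame(picture, name): "bbox" ([left, top, right, bottom] in pixels, round what is visible of it).
- masks_of(picture, name): "region" (384x512 bool, what is visible of it) and "bbox" ([left, top, right, bottom] in pixels, round what is visible of it).
- mark_of(picture, name): "pixel" ([row, column] in pixels: a listed point, or the origin of a listed thing).
The state is a dict: "time_s": time; "joint_positions": joint angles; "qvel": joint speeds; "tau": joint torques, N m; "position": TCP position; "tcp_rot": TCP orientation; "force": force on the tool from outside, world axes, zero at the start; "moment": the same for the moment, N m; "opening": opening from 0.0 (shut) to 1.0 (fully open).
Only numpy, scipy, OpenCV 4.12 (cv2) and the standard library are available. Lean on these libraries where they do the work, as an engineer would, in place of code of your own. Each camera call takes 0.05 s, during which the arm holds its last target. There are 200 camera calls.

## Task

Take the stoppered tube that was left in the centrifuge rotor and, keeping hold of it, use the tube itself to push open the sprung flap of the waste box, foot first, then let it drop inside so that the flap closes behind it; keep your fingers off the flap. Then flick the empty rotor round with a fingertip, let go and watch that it coasts freely on its own, and last close the centrifuge lid fully. Leave the other things on the bench where they are.

Things in the scene. Friction and masses are not known exactly. Their poses are not given: they have to be found in the camera images.
- centrifuge: Compact bench centrifuge, fixed, lid open: white housing 250 mm deep (local x) and 230 mm wide (y), mint front 25 mm deeper, deck 150 mm high. Origin on the bench under the rotor axis; -x points out of its front, +x to the lid hinge, z up. Round steel bowl, inner diameter 200 mm, open at the deck, floor 45 mm above the bench.
- rotor_centre (a point): On the axis of the four-place aluminium swing-out rotor, at the top of its arms (108 mm above the bench; a nut 22 mm across rises 8 mm more). Each place is a fork of two flat radial arms, 16 mm high, outer faces 36 mm apart, reaching to 66 mm from the axis; a fingertip lowered 10 to 20 mm into the open space between two forks can push an arm sideways.
- rotor (a joint): Angle the rotor has turned since the start, rad, growing counterclockwise seen from above, no stops (point place0 tells how it stands). Free-running bearing: once flicked it coasts and comes to rest in 5 to 10 s. A good flick is a quarter turn per second or faster; lift the finger clear before the next fork comes round.
- place0 (a point): Centre of the rim of the bucket that holds the tube at the start; turns with the rotor. The four places are 90 degrees apart; each fork carries one steel bucket, 20 mm across, its axis 52 mm from the rotor axis, its rim 112 mm above the bench.
- tube: The spent glass tube, loose, about 22 g, upright in a rotor bucket at the start: 13 mm diameter, round foot, grey stopper 17 mm across over the top 20 mm, 82 mm long overall. Origin: tip of its foot; z runs to the stopper. In the bucket the foot is 64 mm and the top 146 mm above the bench, so 34 mm stand out; it lifts straight up, 1.5 mm play all round.
- tube_cap (a point): Middle of the stopper, 72 mm above the tip of the foot, the place to grip.
- bin: White translucent waste box for used tubes, fixed in a steel bracket, 156 x 136 mm, 150 mm high to the top of its lid. Origin: centre of its underside, z up. In the middle of the lid a mouth, 42 mm (local x) by 36 mm (local y), with a raised rim 3 mm thick standing 6 mm above the lid; hollow inside, floor 3 mm above the bench.
- bin_mouth (a point): Centre of the mouth, level with the top of the raised rim (156 mm above the bench). The flap lies 6 mm below it.
- flap (a joint): Opening angle of the grey flap, 39 x 33 x 3 mm, that fills the mouth level with the lid; hinged on the mouth's local +x edge, it swings down into the box, 0 shut to 1.5 rad. A weak spring (under 0.5 N at the tube) closes it. It leans on the tube in the mouth; with the tube 40 mm in it is about 1.2 rad open, and a released tube slides down by its own weight.
- lid (a joint): Opening angle of the white centrifuge lid, 206 mm long, 214 mm wide, 14 mm thick: 0 shut flat on the deck, 1.57 upright, stop at 1.85; the hinge lies along the centrifuge's local y. Damped hinge: it stays put near upright, and once pushed forward below about 1.1 rad it sinks shut gently by itself in about 4 s. Pushing takes 1 to 3 N at its edge.
- lid_hinge (a point): Middle of the lid's hinge line, 158 mm above the bench, 112 mm behind the rotor axis (local +x). The lid's free edge is 208 mm from it; a finger lip 60 mm wide at the middle of that edge adds 8 mm.
- lid_back (a point): Point on the outer face of the lid, on its centre line, 175 mm from the hinge line: the place to push it shut (from behind when open, from above when nearly shut). Its own z axis points straight out of the outer face.
- tube_rack: Bystander: white rack, 70 x 200 mm, with six stoppered tubes fixed in it, 86 mm high. Leave it.
- tip_box: Bystander: blue box with clear cover, 87 x 124 x 66 mm. Leave it.
- slide_box: Bystander: flat white box, 85 x 102 x 35 mm. Leave it.
- stain_bottle: Bystander: bottle, 42 mm across, 95 mm high. Leave it.
- timer: Bystander: flat white timer, 60 x 70 x 18 mm. Leave it.
- petri_dish: Bystander: clear round dish, 92 mm across, 17 mm high. Leave it.
- beaker: Bystander: empty glass beaker, 68 mm across, 85 mm high. Leave it.
Things that resemble listed ones, but are neither listed nor needed, are in the scene too. What is shaped like the bin but red is not meant.

How it is judged:
By the outcome, as a careful person would: the job done as asked, in the order asked, and still so for the second after the job is handed in, with the robot touching nothing.
It also fails if it takes over 66 s, if anything falls off the work surface, if the arm or the gripper's body presses on something with over 40 N, if the wrist force passes 120 N, or if a joint passes its speed limit or range.

## Working session

There is one attempt and no reset: what is moved stays moved. The work goes in short steps, Python scripts to look and compute and a tool call to move; the robot and the scene stay as the last step left them, time stands still between calls to the robot, and variables do not carry over. Pictures are saved under pics/ and viewed, about 8 in all and at most 12, crops included, and the job is handed in when it is done.

Besides the shell and the picture viewer there is one more tool, called after ">>>" in YAML: its name, and indented under it one key for each argument. send_rows: Moves the arm, as the interface text tells. Its arguments: {"type":"object","properties":{"moves":{"type":"string"}},"required":["moves"]}

```bash
mkdir -p pics; ls; cat > h.py <<'E'
from rig import *
import numpy as np, cv2
def ray(c,px):
    r,cc=px; M=c["mtx"]; x=(cc-M[0][2])/M[0][0]; y=(r-M[1][2])/M[1][1]
    return np.array(c["rotation"])@np.array([x,-y,-1.0])
def at_z(c,px,z):
    d=ray(c,px); o=np.array(c["origin"]); return o+d*(z-o[2])/d[2]
def cloud(c):
    z=c["z_map"]; M=np.array(c["mtx"]); v,u=np.mgrid[:384,:512]
    p=np.stack([(u-M[0,2])/M[0,0]*z,-(v-M[1,2])/M[1,1]*z,-z],-1)
    return p@np.array(c["rotation"]).T+np.array(c["origin"])
E
python3 - <<'E'
from h import *
s=read_state(); print(s["time_s"],s["position"],np.round(s["tcp_rot"],3).tolist(),s["opening"])
H=[("centrifuge",0),("rotor_centre",.108),("place0",.112),("tube",.064),("tube_cap",.136),("bin",0),("bin_mouth",.156),("lid_hinge",.158),("lid_back",None)]
cs=[capture("scene"),capture("top")]
for c,n in zip(cs,["scene","top"]):
    print(n,np.round(c["origin"],3),np.round(c["rotation"],3).tolist(),np.round(c["mtx"],1).tolist())
    P=cloud(c)
    for k,z in H:
        for m in mark_of(c,k)[:3]:
            r,q=m["pixel"]; p3=P[min(int(r),383),min(int(q),511)]
            print(k,round(m["p"],2),np.round(m["pixel"],1),"atz",np.round(at_z(c,(r,q),z),3) if z is not None else "", "depth",np.round(p3,3))
im=np.vstack([cs[0]["image"],cs[1]["image"]]); im=cv2.resize(im,None,fx=.78,fy=.78)
cv2.imwrite("pics/s.png",cs[0]["image"]);cv2.imwrite("pics/t.png",cs[1]["image"])
cv2.imwrite("pics/a.png",np.hstack([cv2.resize(c["image"],(400,300)) for c in cs]))
np.savez("c0.npz",sP=cloud(cs[0]),tP=cloud(cs[1]))
E
```

```text
pics
0.0 [0.26902587 0.56333121 0.22157037] [[0.431, -0.001, -0.902], [0.902, -0.002, 0.431], [-0.002, -1.0, 0.0]] 1.0023411512361282
scene [ 0.243 -0.235  1.131] [[0.729, 0.651, -0.211], [-0.684, 0.695, -0.221], [0.003, 0.305, 0.952]] [[373.2, 0.0, 262.7], [0.0, 373.2, 193.5], [0.0, 0.0, 1.0]]
centrifuge 0.88 [141.4 231.3] atz [0.541 0.232 0.   ] depth [0.53  0.215 0.044]
rotor_centre 0.61 [127.3 231.1] atz [0.544 0.223 0.108] depth [0.542 0.221 0.114]
rotor_centre 0.46 [369.3 341.2] atz [ 0.296 -0.469  0.108] depth [ 0.3   -0.485  0.033]
place0 0.69 [118.  245.1] atz [0.595 0.215 0.112] depth [0.596 0.218 0.107]
place0 0.41 [217.8 350.7] atz [ 0.599 -0.22   0.112] depth [ 0.586 -0.218  0.151]
tube 0.63 [123.9 241.1] atz [0.588 0.23  0.064] depth [0.576 0.213 0.107]
tube 0.4 [132.7 132.2] atz [0.315 0.442 0.064] depth [0.315 0.433 0.081]
tube_cap 0.52 [112.3 242.7] atz [0.594 0.224 0.136] depth [0.594 0.227 0.135]
bin 0.9 [228.9 338.5] atz [ 0.585 -0.217  0.   ] depth [ 0.54  -0.217  0.153]
bin 0.85 [193.3 167.7] atz [0.273 0.234 0.   ] depth [0.268 0.175 0.148]
bin 0.66 [345.3 262.
[... 1143 characters left out ...]
227 0.12 ]
tube 0.33 [176.7 147.8] atz [0.53  0.364 0.064] depth [0.517 0.33  0.234]
bin 0.86 [249.2 187.7] atz [0.269 0.229 0.   ] depth [0.278 0.211 0.149]
bin 0.6 [162.2 306.7] atz [ 0.588 -0.21   0.   ] depth [ 0.571 -0.191  0.149]
bin 0.55 [274.4 328.8] atz [ 0.176 -0.286  0.   ] depth [ 0.194 -0.261  0.154]
bin_mouth 0.86 [278.6 333. ] atz [ 0.178 -0.277  0.156] depth [ 0.18  -0.279  0.148]
bin_mouth 0.61 [247.1 178.5] atz [0.285 0.239 0.156] depth [0.285 0.242 0.151]
bin_mouth 0.56 [161.6 314.1] atz [ 0.571 -0.218  0.156] depth [ 0.574 -0.218  0.154]
lid_hinge 0.9 [179.3 146.1] atz [0.513 0.349 0.158] depth [0.504 0.325 0.27 ]
lid_back 0.94 [174.8 134.5] atz  depth [0.51  0.338 0.375]
```

```bash
python3 - <<'E'
import cv2,numpy as np
s=cv2.imread("pics/s.png");t=cv2.imread("pics/t.png")
cv2.imwrite("pics/a1.png",cv2.resize(s,(768,576),interpolation=cv2.INTER_CUBIC))
cv2.imwrite("pics/a2.png",cv2.resize(t[100:320,100:393],(796,598),interpolation=cv2.INTER_CUBIC))
E
```

```text
(no output)
```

View pics/a1.png

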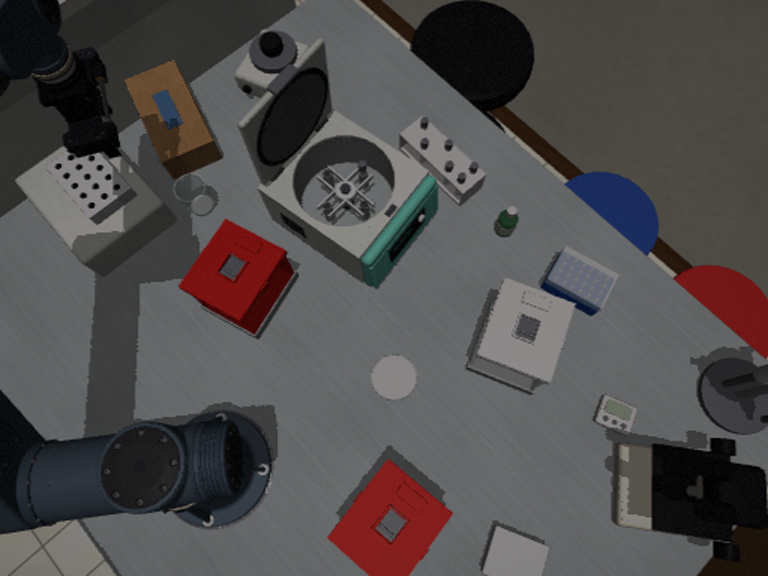

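View pics/a2.png

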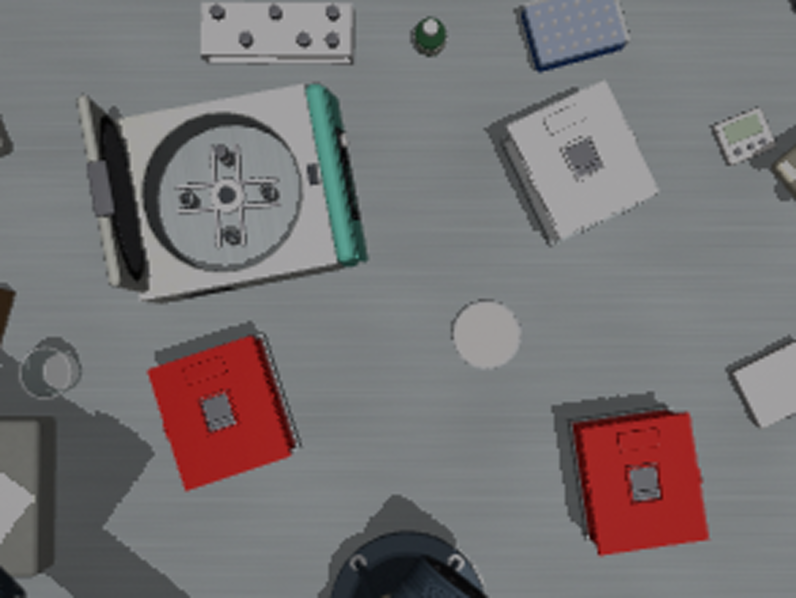

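```bash
python3 - <<'E'
from h import *
d=np.load("c0.npz")
for n in "st":
    P=d[n+"P"].reshape(-1,3)
    b=(np.hypot(P[:,0]-.55,P[:,1]-.23)<.085)
    for lo,hi in [(.125,.16),(.102,.118)]:
        q=P[b&(P[:,2]>lo)&(P[:,2]<hi)]
        print(n,lo,len(q)); 
        if lo>.12: print(np.round(q,3).tolist()[:40])
    # nut
    q=P[b&(P[:,2]>.111)&(P[:,2]<.122)&(np.hypot(P[:,0]-.553,P[:,1]-.228)<.02)]; print("nut",len(q),q.mean(0))
    # bin lid top
    q=P[(np.abs(P[:,2]-.150)<.006)&(np.hypot(P[:,0]-.58,P[:,1]+.218)<.12)]
    r=cv2.minAreaRect((q[:,:2]*1000).astype(np.float32)); print("bin",r,len(q))
    print(cv2.boxPoints(r))
    q=P[(np.abs(P[:,2]-.150)<.006)&(np.hypot(P[:,0]-.55,P[:,1]-.23)<.19)&(P[:,1]<.31)]
    r=cv2.minAreaRect((q[:,:2]*1000).astype(np.float32)); print("deck",r); 
    rr=(np.hypot(q[:,0]-.553,q[:,1]-.228)); 
    # lid plane
    q=P[(P[:,2]>.19)&(P[:,2]<.38)&(np.abs(P[:,0]-.52)<.13)&(np.abs(P[:,1]-.33)<.07)]
    c=q.mean(0); u,s,v=np.linalg.svd(q-c,full_matrices=False); print("lid",len(q),c,v[2],s/np.sqrt(len(q)),q.min(0),q.max(0))
t=cv2.imread("pics/t.png");s=cv2.imread("pics/s.png")
A=cv2.resize(t[145:195,160:210],(400,400),interpolation=cv2.INTER_CUBIC);B=cv2.resize(t[140:182,294:336],(400,400),interpolation=cv2.INTER_CUBIC)
B=cv2.resize(s[185:250,315:380],(400,400),interpolation=cv2.INTER_CUBIC)
cv2.imwrite("pics/b.png",np.hstack([A,B]))
E
```

```text
s 0.125 36
[[0.595, 0.24, 0.146], [0.598, 0.24, 0.142], [0.599, 0.236, 0.146], [0.602, 0.235, 0.145], [0.592, 0.238, 0.146], [0.594, 0.234, 0.148], [0.596, 0.233, 0.148], [0.599, 0.232, 0.146], [0.601, 0.229, 0.147], [0.589, 0.238, 0.144], [0.591, 0.236, 0.145], [0.593, 0.234, 0.144], [0.594, 0.23, 0.147], [0.597, 0.23, 0.144], [0.601, 0.229, 0.141], [0.588, 0.232, 0.146], [0.59, 0.23, 0.146], [0.593, 0.23, 0.144], [0.595, 0.227, 0.144], [0.597, 0.225, 0.146], [0.586, 0.231, 0.144], [0.589, 0.23, 0.143], [0.59, 0.226, 0.145], [0.592, 0.224, 0.147], [0.596, 0.224, 0.141], [0.587, 0.232, 0.137], [0.587, 0.228, 0.14], [0.59, 0.227, 0.138], [0.594, 0.227, 0.135], [0.597, 0.225, 0.133], [0.588, 0.234, 0.126], [0.588, 0.23, 0.131], [0.59, 0.228, 0.132], [0.592, 0.225, 0.133], [0.594, 0.222, 0.135], [0.59, 0.227, 0.127]]
s 0.102 500
nut 42 [0.54378715 0.2274123  0.11519899]
bin ((584.3118896484375, -222.0695343017578), (159.0865478515625, 142.11846923828125), 25.520658493041992) 2815
[[ 481.91473 -192.21368]
 [ 543.1446  -320.46567]
 [ 686.70905 -251.92538]
 [ 625.4792  -123.6734 ]]
deck ((
[... 665 characters left out ...]
, 0.237, 0.149], [0.59, 0.234, 0.146], [0.589, 0.23, 0.147], [0.591, 0.229, 0.132], [0.589, 0.236, 0.128], [0.588, 0.233, 0.13]]
t 0.102 325
nut 40 [0.54807686 0.23071776 0.1153487 ]
bin ((584.5913696289062, -219.01919555664062), (157.40383911132812, 141.1865234375), 25.042173385620117) 1573
[[ 483.40662 -188.3753 ]
 [ 543.1688  -316.2898 ]
 [ 685.7761  -249.66309]
 [ 626.0139  -121.7486 ]]
deck ((514.9642944335938, 201.87083435058594), (299.86114501953125, 248.26368713378906), 10.492410659790039)
lid 937 [0.52139373 0.3303428  0.31684746] [-1.81547503e-01  9.83382020e-01 -5.54397131e-04] [0.06043748 0.05549544 0.00421351] [0.41908889 0.30997495 0.19006945] [0.62913851 0.35941651 0.37977302]
```

View pics/b.png

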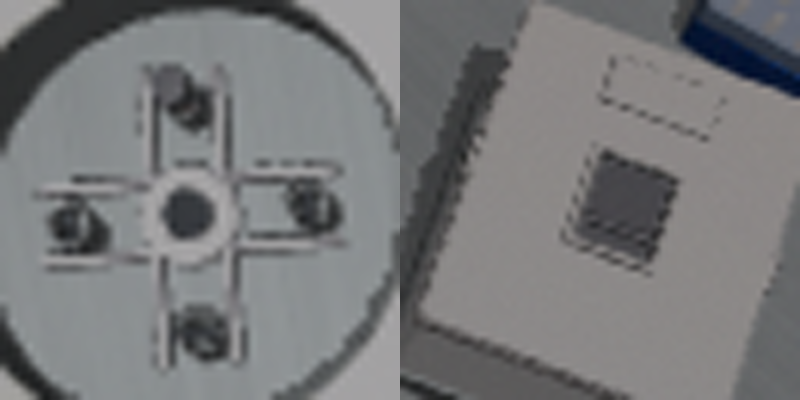

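>>> send_rows:
  moves: "32 0 -40 0 6.8;32 0 -40 0 6.8;32 0 -40 0 6.8;32 0 -40 0 6.8;32 0 -40 0 6.8;32 0 0 0 6.8;32 0 0 0 6.8;32 0 0 0 6.8;32 22 0 -31.8 0;32 22 0 -31.8 0;32 22 0 -31.8 0;32 22 0 -31.8 0;32 22 0 -31.8 0;32 22 0 -31.8 0;32 22 0 -31.8 0;32 22 0 -31.8 0;32 22 0 -31.8 0;32 22 0 -31.8 0;32 22 0 -31.8 0;32 22 0 -31.8 0"

```text
time_s: 2.67
position: [0.597, 0.2327, 0.4226]
tcp_rot: [[0.985, 0.0, -0.175], [0.175, 0.0, 0.985], [0.0, -1.0, 0.0]]
force: [-0.2, 0.5, -0.2]
opening: 0.368
```

```bash
cat >> h.py <<'E'
def to(x,y,z=None):
    s=read_state(); R=np.array(s["tcp_rot"]); p=np.array(s["position"])
    d=np.array([x,y,p[2] if z is None else z])-p
    print("t",round(s["time_s"],2),"pos",np.round(p,4),"A",round(np.degrees(np.arctan2(R[1,0],R[0,0])),2),"open",round(s["opening"]*87,1),"F",np.round(s["force"],1),"j",np.round(s["joint_positions"],0))
    print("tool shift mm",np.round(R.T@d*1000,1))
E
python3 - <<'E'
from h import *
to(.595,.2335,.2)
E
```

```text
t 2.67 pos [0.597  0.2327 0.4226] A 10.05 open 32.0 F [-0.2  0.5 -0.2] j [11. 23. 63.  0. 94.  1.]
tool shift mm [ -1.9 222.6   1.1]
```

>>> send_rows:
  moves: "32 -1.9 40 1.1 0;32 0 40 0 0;32 0 40 0 0;32 0 40 0 0;32 0 40 0 0;32 0 40 0 0;32 0 20 0 0;32 0 0 0 0"

```text
time_s: 3.33
position: [0.5898, 0.234, 0.1565]
tcp_rot: [[0.985, -0.012, -0.175], [0.174, -0.003, 0.985], [-0.013, -1.0, -0.0]]
force: [-0.5, -1.7, -0.6]
opening: 0.367
```

```bash
python3 - <<'E'
from h import *
to(.595,.2335,.12)
c=capture("scene"); print([(round(m["p"],2),np.round(m["pixel"],1),np.round(at_z(c,m["pixel"],.136),4)) for m in mark_of(c,"tube_cap")[:3]])
P=cloud(c).reshape(-1,3)
q=P[(np.hypot(P[:,0]-.595,P[:,1]-.233)<.014)&(P[:,2]>.14)&(P[:,2]<.152)]; print(len(q),q.mean(0) if len(q) else 0)
M=c["mtx"]; R=np.array(c["rotation"])
def pr(p):
    v=R.T@(np.array(p)-c["origin"]); return int(M[0][2]+M[0][0]*v[0]/-v[2]),int(M[1][2]-M[1][1]*v[1]/-v[2])
print(pr((.595,.2335,.146)))
im=c["image"][70:170,180:300]; cv2.imwrite("pics/c.png",cv2.resize(im,None,fx=6,fy=6,interpolation=cv2.INTER_CUBIC))
E
```

```text
t 3.33 pos [0.5898 0.234  0.1565] A 10.05 open 31.9 F [-0.5 -1.7 -0.6] j [12. 36. 84. -0. 62.  2.]
tool shift mm [ 5.5 36.5 -1.4]
[(0.68, array([125.5, 242.9]), array([0.5649, 0.1907, 0.136 ])), (0.61, array([112.9, 242. ]), array([0.5914, 0.2238, 0.136 ]))]
12 [0.59495731 0.22860759 0.14457514]
(240, 108)
```

View pics/c.png

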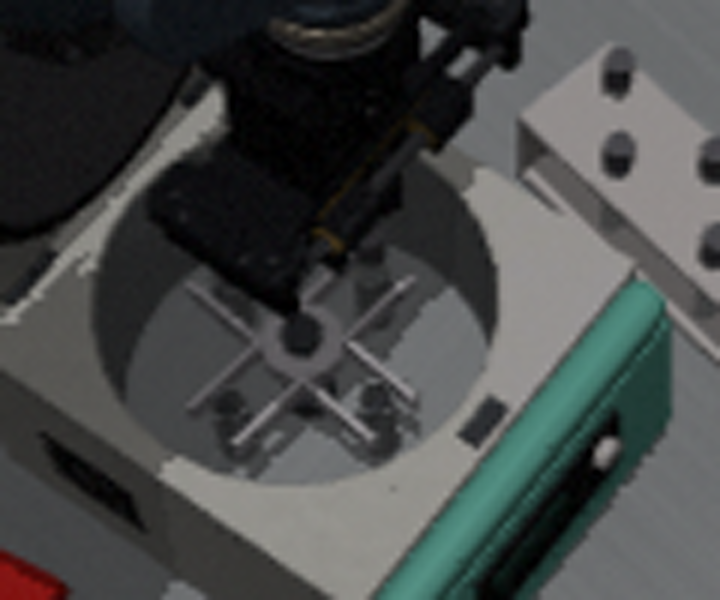

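>>> send_rows:
  moves: "32 0 0 0 0;32 0 0 0 0"

```text
time_s: 3.6
position: [0.5958, 0.2355, 0.1653]
tcp_rot: [[0.985, 0.005, -0.175], [0.175, 0.001, 0.985], [0.005, -1.0, 0.0]]
force: [0.7, -0.4, 0.3]
opening: 0.369
```

>>> send_rows:
  moves: "32 0 12 0 0;32 0 12 0 0;32 0 10 0 0;32 0 7 0 0;32 0 0 0 0;32 0 0 0 0;32 0 0 0 0"

```text
time_s: 4.18
position: [0.5942, 0.2351, 0.1215]
tcp_rot: [[0.985, 0.0, -0.175], [0.175, 0.0, 0.985], [0.0, -1.0, -0.0]]
force: [0.9, -0.1, 0.5]
opening: 0.368
```

```bash
python3 - <<'E'
from h import *
to(.595,.2335,.121)
E
```

```text
t 4.18 pos [0.5942 0.2351 0.1215] A 10.06 open 32.0 F [ 0.9 -0.1  0.5] j [12. 38. 85. -0. 57.  2.]
tool shift mm [ 0.5  0.5 -1.7]
```

>>> send_rows:
  moves: "25 0 0 0 0;20 0 0 0 0;16 0 0 0 0;10 0 0 0 0;5 0 0 0 0;5 0 0 0 0;5 0 0 0 0"

```text
time_s: 4.77
position: [0.5945, 0.2351, 0.1219]
tcp_rot: [[0.985, 0.001, -0.175], [0.175, 0.0, 0.985], [0.001, -1.0, -0.0]]
force: [0.5, -0.5, 1.0]
opening: 0.185
```

>>> send_rows:
  moves: "5 0 -8 0 0;5 0 -12 0 0;5 0 -20 0 0;5 0 -25 0 0;5 0 -30 0 0;5 0 -30 0 0;5 0 -20 0 0;5 0 0 0 0;5 0 0 0 0"

```text
time_s: 5.52
position: [0.5941, 0.2352, 0.2688]
tcp_rot: [[0.985, 0.003, -0.175], [0.175, 0.001, 0.985], [0.003, -1.0, 0.0]]
force: [-0.3, 0.3, 0.2]
opening: 0.186
```

```bash
python3 - <<'E'
from h import *
to(.584,-.219,.265)
c=capture("scene")
im=c["image"][50:170,180:340]; cv2.imwrite("pics/d.png",cv2.resize(im,None,fx=4,fy=4,interpolation=cv2.INTER_CUBIC))
E
```

```text
t 5.52 pos [0.5941 0.2352 0.2688] A 10.07 open 16.2 F [-0.3  0.3  0.2] j [12. 29. 77.  0. 74.  2.]
tool shift mm [ -89.3    3.5 -445.4]
```

View pics/d.png

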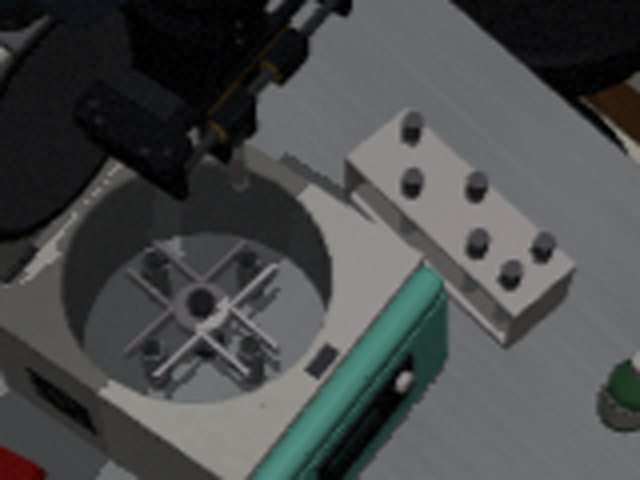

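>>> send_rows:
  moves: "5 3 0 -15 0;5 5 0 -25 0;5 7 0 -35 0;5 7 0 -35 0;5 7 0 -35 0;5 7 0 -35 0;5 7 0 -35 0;5 7 0 -35 0;5 7 0 -35 0;5 7 0 -35 0;5 7 0 -35 0;5 7 0 -35 0;5 7 0 -35 0;5 -3 0 -15 0;5 -1 0 -5 0;5 0 0 0 0;5 0 0 0 0;5 0 0 0 0"

```text
time_s: 7.07
position: [0.7509, -0.1869, 0.2663]
tcp_rot: [[0.984, -0.001, -0.176], [0.176, 0.001, 0.984], [-0.001, -1.0, 0.002]]
force: [-0.5, 0.8, 0.1]
opening: 0.188
```

```bash
python3 - <<'E'
from h import *
to(.584,-.219,.225)
d=np.load("c0.npz")
# mouth: dark flap pixels
for n,f in (("s","s"),("t","t")):
    P=d[n+"P"]; im=cv2.imread(f"pics/{f}.png"); g=im.max(2)
    m=(np.hypot(P[...,0]-.584,P[...,1]+.219)<.045)&(g<125)&(P[...,2]>.13)
    q=P[m]; r=cv2.minAreaRect((q[:,:2]*1000).astype(np.float32)); print(n,len(q),q.mean(0),r)
    mm=(np.hypot(P[...,0]-.584,P[...,1]+.219)<.045); print(np.percentile(g[mm],[5,25,50,75]))
c=capture("scene")
im=c["image"][150:260,290:400]; cv2.imwrite("pics/e.png",cv2.resize(im,None,fx=5,fy=5,interpolation=cv2.INTER_CUBIC))
E
```

```text
t 7.07 pos [ 0.7509 -0.1869  0.2663] A 10.16 open 16.3 F [-0.5  0.8  0.1] j [-22.  41.  54.   0.  85. -32.]
tool shift mm [-169.9   41.5   -2.2]
s 266 [ 0.58491312 -0.22143275  0.15123223] ((593.0238037109375, -216.60267639160156), (70.0555191040039, 40.502052307128906), 25.772281646728516)
[ 70.  96. 139. 140.]
t 141 [ 0.58592017 -0.21860703  0.1500722 ] ((585.1707763671875, -218.51597595214844), (51.57305145263672, 40.35956954956055), 24.555007934570312)
[ 97.25 120.   162.   162.  ]
```

View pics/e.png

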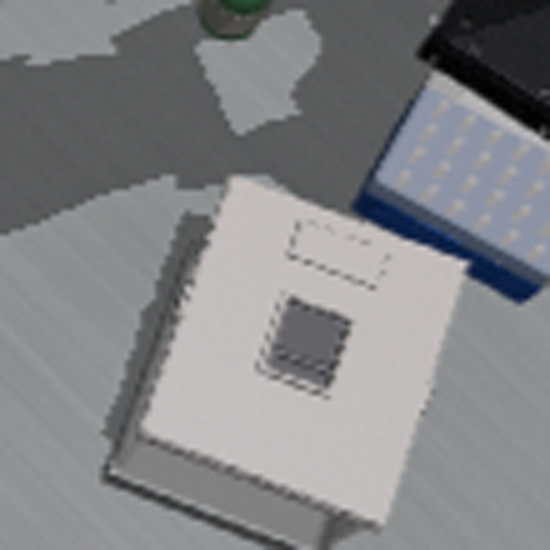

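>>> send_rows:
  moves: "5 -15 0 -1.8 0;5 -35 0 0 0;5 -35 0 0 0;5 -35 0 0 0;5 -30 0 0 0;5 -14 0 0 0;5 -5 0 0 0;5 0 0 0 0;5 0 0 0 0;5 0 0 0 0"

```text
time_s: 7.95
position: [0.5868, -0.2197, 0.2668]
tcp_rot: [[0.984, 0.002, -0.176], [0.176, -0.0, 0.984], [0.001, -1.0, -0.001]]
force: [0.8, 0.3, -0.6]
opening: 0.187
```

```bash
python3 - <<'E'
from h import *
to(.585,-.219,.174)
c=capture("scene")
im=c["image"][150:260,290:400]; cv2.imwrite("pics/e2.png",cv2.resize(im,None,fx=5,fy=5,interpolation=cv2.INTER_CUBIC))
E
```

```text
t 7.95 pos [ 0.5868 -0.2197  0.2668] A 10.14 open 16.3 F [ 0.8  0.3 -0.6] j [-31.  28.  79.   0.  73. -41.]
tool shift mm [-1.8 92.8  1.1]
```

View pics/e2.png

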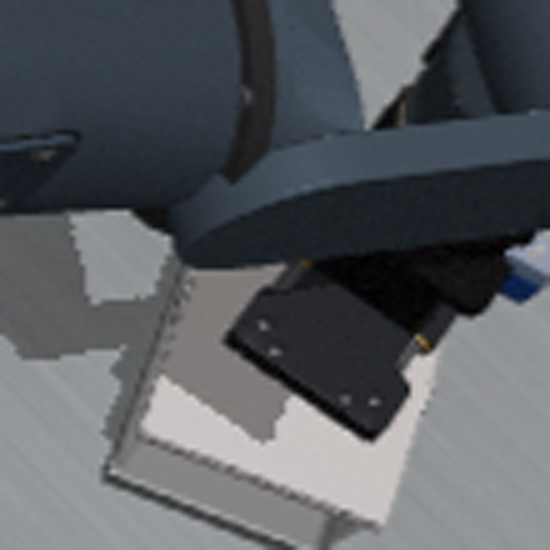

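>>> send_rows:
  moves: "5 -1.8 15 1 0;5 0 20 0 0;5 0 12 0 0;5 0 5 0 0;5 0 5 0 0;5 0 5 0 0;5 0 5 0 0;5 0 0 0 0;5 0 0 0 0"

```text
time_s: 8.75
position: [0.5835, -0.2197, 0.1997]
tcp_rot: [[0.985, 0.0, -0.175], [0.175, -0.0, 0.985], [0.0, -1.0, -0.0]]
force: [0.2, 0.9, 0.9]
opening: 0.182
```

```bash
python3 - <<'E'
from h import *
to(.585,-.219,.170)
E
```

```text
t 8.75 pos [ 0.5835 -0.2197  0.1997] A 10.06 open 15.8 F [0.2 0.9 0.9] j [-31.  32.  84.  -0.  65. -41.]
tool shift mm [ 1.5 29.7  0.4]
```

>>> send_rows:
  moves: "5 0.5 5 0 0;5 0 5 0 0;5 0 5 0 0;5 0 5 0 0;5 0 5 0 0;5 0 4 0 0;5 0 0 0 0;5 0 0 0 0;5 0 0 0 0"

```text
time_s: 9.5
position: [0.584, -0.2196, 0.1706]
tcp_rot: [[0.985, 0.0, -0.175], [0.175, -0.0, 0.985], [0.0, -1.0, -0.0]]
force: [-0.1, 0.1, -1.1]
opening: 0.187
```

```bash
python3 - <<'E'
from h import *
to(.585,-.219,.170)
E
```

```text
t 9.5 pos [ 0.584  -0.2196  0.1706] A 10.06 open 16.3 F [-0.1  0.1 -1.1] j [-31.  34.  85.  -0.  61. -41.]
tool shift mm [1.1 0.6 0.4]
```

>>> send_rows:
  moves: "40 0 0 0 0;40 0 0 0 0;40 0 0 0 0;40 0 0 0 0;40 0 0 0 0;40 0 0 0 0;40 0 0 0 0;40 0 0 0 0;40 0 -15 0 0;40 0 -30 0 0;40 0 -40 0 0;40 0 -30 0 0;40 0 -5 35 0;40 0 0 40 0;40 0 0 40 0;40 0 0 40 0;40 0 0 40 0;40 0 0 30 0;40 0 0 0 0"

```text
time_s: 11.08
position: [0.5424, 0.0076, 0.2907]
tcp_rot: [[0.984, -0.002, -0.18], [0.18, 0.003, 0.984], [-0.001, -1.0, 0.003]]
force: [0.0, 0.6, 1.3]
opening: 0.457
```

```bash
python3 - <<'E'
from h import *
to(.53,.13,.29)
c=capture("scene"); t=capture("top")
print([(round(m["p"],2),np.round(m["pixel"]),np.round(at_z(c,m["pixel"],.136),3)) for m in mark_of(c,"tube_cap")[:3]])
a=cv2.resize(c["image"][180:270,310:400],(400,400),interpolation=cv2.INTER_CUBIC)
b=cv2.resize(t["image"][130:200,280:350],(400,400),interpolation=cv2.INTER_CUBIC)
cv2.imwrite("pics/f.png",np.hstack([a,b]))
P=cloud(c); 
for n,cc in (("s",c),("t",t)):
    P=cloud(cc).reshape(-1,3)
    q=P[np.hypot(P[:,0]-.585,P[:,1]+.219)<.011]; print(n,np.percentile(q[:,2],[5,50,95]))
E
```

```text
t 11.08 pos [0.5424 0.0076 0.2907] A 10.37 open 39.7 F [0.  0.6 1.3] j [-11.  19.  89.   0.  72. -22.]
tool shift mm [  9.9   1.1 122.7]
[(0.39, array([ 59., 185.]), array([0.589, 0.49 , 0.136]))]
s [0.1480015  0.15008409 0.15280547]
t [0.14423275 0.15074325 0.15530748]
```

View pics/f.png

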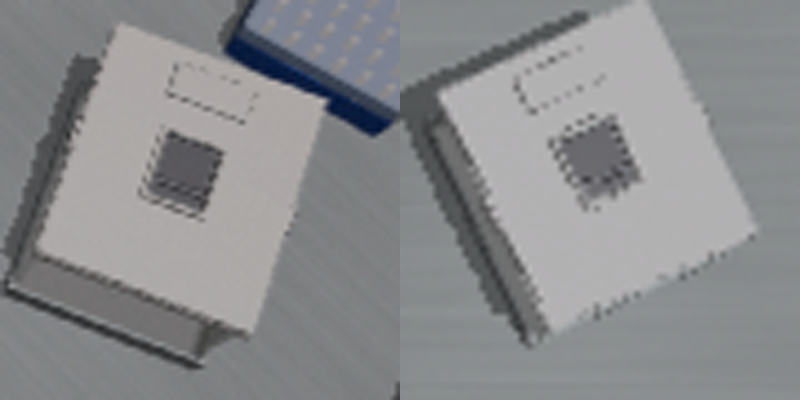

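```bash
cat >> h.py <<'E'
def fit_rotor(P,verbose=True):
    from scipy.optimize import differential_evolution
    P=P.reshape(-1,3)
    q=P[(np.hypot(P[:,0]-.547,P[:,1]-.23)<.085)&(P[:,2]>.098)&(P[:,2]<.122)][:,:2]
    def cost(v):
        d=q-v[:2]; s=0
        best=np.full(len(q),1.)
        for k in range(4):
            a=v[2]+k*np.pi/2; u=d@[np.cos(a),np.sin(a)]; w=d@[-np.sin(a),np.cos(a)]
            du=np.maximum(np.maximum(14-u*1e3,u*1e3-66),0); dw=np.abs(np.abs(w*1e3)-16.5)
            best=np.minimum(best,np.hypot(du,dw)/6)
            best=np.minimum(best,np.hypot((u*1e3-52),w*1e3)/18)
        best=np.minimum(best,np.linalg.norm(d,axis=1)*1e3/40)
        return best.mean()
    r=differential_evolution(cost,[(.535,.56),(.218,.243),(-np.pi/4,np.pi/4)],seed=1,maxiter=80)
    print("rotor",len(q),np.round(r.x[:2],4),"ang",round(np.degrees(r.x[2]),1),"cost",round(r.fun,3)); return r.x
E
python3 - <<'E'
from h import *
d=np.load("c0.npz"); fit_rotor(d["sP"]);fit_rotor(d["tP"])
c=capture("scene");t=capture("top")
fit_rotor(cloud(c));fit_rotor(cloud(t))
for cc,n in((c,"s"),(t,"t")):
    print(n,[(round(m["p"],2),np.round(at_z(cc,m["pixel"],.108),4)) for m in mark_of(cc,"rotor_centre")[:2]])
    P=cloud(cc).reshape(-1,3); q=P[(np.abs(P[:,2]-.15)<.004)]
    # bowl rim circle: nearest deck points per bearing
    e=q[:,:2]-[.547,.23]; r=np.hypot(*e.T); a=np.degrees(np.arctan2(e[:,1],e[:,0]))//10
    pts=np.array([e[a==k][np.argmin(r[a==k])] for k in np.unique(a) if ((a==k)&(r<.13)).any()])
    A=np.c_[2*pts,np.ones(len(pts))]; s=np.linalg.lstsq(A,(pts**2).sum(1),rcond=None)[0]; print("bowl",s[:2]+[.547,.23],np.sqrt(s[2]+s[0]**2+s[1]**2),len(pts))
E
```

```text
rotor 586 [0.5424 0.2277] ang 4.2 cost 0.329
rotor 382 [0.5437 0.2307] ang 4.0 cost 0.327
rotor 118 [0.5433 0.2276] ang 3.3 cost 0.341
rotor 398 [0.5437 0.2312] ang 3.3 cost 0.328
s [(0.8, array([0.5513, 0.2369, 0.108 ]))]
bowl [0.54410212 0.23703913] 0.106743397675019 18
t [(0.62, array([0.5403, 0.2253, 0.108 ]))]
bowl [0.54388443 0.23102445] 0.10004326153710832 36
```

>>> send_rows:
  moves: "0 0 0 0 0;0 0 0 0 0"

```text
time_s: 11.6
position: [0.5448, 0.0011, 0.2904]
tcp_rot: [[0.985, -0.0, -0.173], [0.173, -0.0, 0.985], [-0.0, -1.0, 0.0]]
force: [-0.7, -0.6, 0.2]
opening: 0.384
```

```bash
python3 - <<'E'
from h import *
to(.590,.1775,.17)
d=np.load("c0.npz")
for k in ("sP","tP"):
    P=d[k].reshape(-1,3); q=P[(np.abs(P[:,0]-.53)<.12)&(P[:,1]>.06)&(P[:,1]<.13)]; print(np.percentile(q[:,2],[90,98,100]))
E
```

```text
t 11.6 pos [0.5448 0.0011 0.2904] A 9.98 open 33.4 F [-0.7 -0.6  0.2] j [-12.  20.  89.  -0.  72. -22.]
tool shift mm [ 75.1 120.4 165.9]
[0.15017177 0.15239824 0.15623775]
[0.15273893 0.15610601 0.16255561]
```

>>> send_rows:
  moves: "0 8 0 20 0;0 15 0 33 0;0 17 0 35 0;0 17 10 35 0;0 12 30 28 0;0 6 35 15 0;0 0 30 0 0;0 0 15 0 0;0 0 0 0 0;0 0 0 0 0;0 0 0 0 0"

```text
time_s: 12.52
position: [0.5906, 0.1775, 0.1726]
tcp_rot: [[0.985, 0.003, -0.174], [0.174, 0.0, 0.985], [0.003, -1.0, -0.0]]
force: [1.0, 0.3, 0.7]
opening: 0.01
```

```bash
python3 - <<'E'
from h import *
to(.590,.1775,.095)
c=capture("scene"); fit_rotor(cloud(c))
im=c["image"][70:170,180:300]; cv2.imwrite("pics/g.png",cv2.resize(im,None,fx=6,fy=6,interpolation=cv2.INTER_CUBIC))
E
```

```text
t 12.52 pos [0.5906 0.1775 0.1726] A 10.01 open 0.8 F [1.  0.3 0.7] j [ 6. 33. 86.  0. 61. -4.]
tool shift mm [-0.8 77.6  0.1]
rotor 334 [0.5425 0.2276] ang 3.7 cost 0.326
```

View pics/g.png

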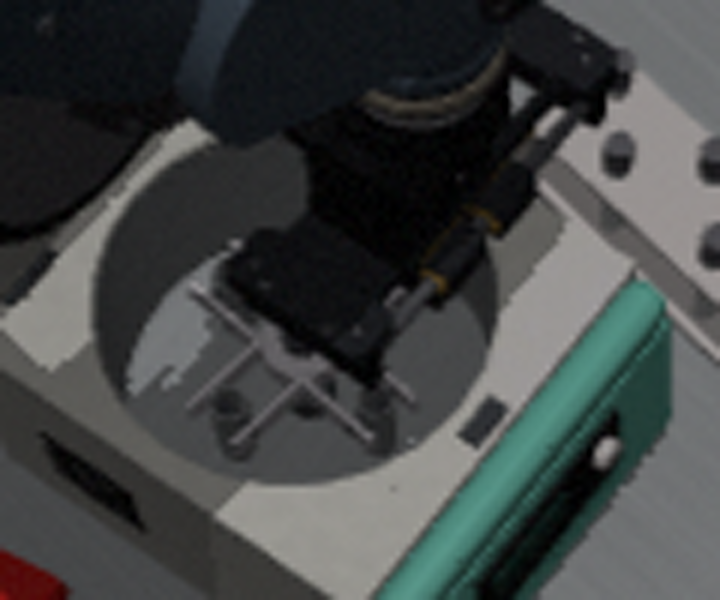

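>>> send_rows:
  moves: "0 0 20 0 0;0 0 20 0 0;0 0 18 0 0;0 0 12 0 0;0 0 6 0 0;0 0 0 0 0;0 0 0 0 0;0 0 0 0 0"

```text
time_s: 13.23
position: [0.5904, 0.1779, 0.0966]
tcp_rot: [[0.985, 0.003, -0.175], [0.175, 0.0, 0.985], [0.003, -1.0, -0.0]]
force: [0.9, 0.6, -0.3]
opening: 0.006
```

```bash
python3 - <<'E'
from h import *
to(.590,.1775,.095)
c=capture("scene"); fit_rotor(cloud(c))
E
```

```text
t 13.23 pos [0.5904 0.1779 0.0966] A 10.05 open 0.5 F [ 0.9  0.6 -0.3] j [ 6. 39. 89.  0. 52. -4.]
tool shift mm [-0.5  1.6 -0.3]
rotor 223 [0.5423 0.2281] ang 3.7 cost 0.346
```

>>> send_rows:
  moves: "0 -8 0 1.4 0;0 -14 0 2.4 0;0 -14 0 2.4 0;0 -12 -25 2 0;0 -4 -40 0 0;0 0 -40 0 0;0 0 -40 0 0;0 0 -20 -30 0;0 0 0 -40 0;0 0 0 -40 0"

```text
time_s: 14.12
position: [0.5564, 0.0684, 0.2635]
tcp_rot: [[0.984, 0.006, -0.178], [0.178, -0.0, 0.984], [0.006, -1.0, -0.002]]
force: [1.2, 0.3, -0.8]
opening: 0.003
```

```bash
python3 - <<'E'
from h import *
to(.5,.1,.25)
c=[]
for i in range(6): c.append((read_state()["time_s"],capture("scene")))
for t,k in c: print(round(t,2)); fit_rotor(cloud(k))
E
```

```text
t 14.12 pos [0.5564 0.0684 0.2635] A 10.25 open 0.2 F [ 1.2  0.3 -0.8] j [ -4.  22.  89.  -0.  68. -15.]
tool shift mm [-49.9  13.1  41.1]
14.12
rotor 398 [0.5428 0.2281] ang 4.5 cost 0.321
14.17
rotor 414 [0.5427 0.228 ] ang -6.7 cost 0.322
14.22
rotor 437 [0.5427 0.2282] ang -17.4 cost 0.324
14.27
rotor 423 [0.5427 0.2274] ang -28.0 cost 0.338
14.32
rotor 414 [0.543  0.2272] ang -38.0 cost 0.342
14.37
rotor 408 [0.5424 0.2275] ang 41.9 cost 0.336
```

>>> send_rows:
  moves: "0 0 -20 0 0;0 -10 -40 -20 0;0 -10 -40 -20 0;0 -10 -40 0 0;0 -5 -30 0 0;0 0 0 0 0;0 0 0 0 0;0 0 0 0 0;0 0 0 0 0;0 0 0 0 0;0 0 0 0 0;0 0 0 0 0"

```text
time_s: 15.42
position: [0.5294, 0.0271, 0.4219]
tcp_rot: [[0.985, -0.002, -0.175], [0.175, 0.0, 0.985], [-0.002, -1.0, 0.001]]
force: [0.2, 0.2, -0.3]
opening: 0.004
```

```bash
python3 - <<'E'
from h import *
to(.511,.409,.43)
for i in range(3):
    print(round(read_state()["time_s"],2)); fit_rotor(cloud(capture("scene")))
d=np.load("c0.npz")
for k in ("sP","tP"):
    P=d[k].reshape(-1,3)
    for y in np.arange(.36,.6,.03):
        q=P[(np.abs(P[:,0]-.51)<.13)&(np.abs(P[:,1]-y)<.015)]; 
        if len(q): i=q[:,2].argmax(); print(k,round(y,2),len(q),np.round(np.percentile(q[:,2],98),3),np.round(q[i],3))
E
```

```text
t 15.42 pos [0.5294 0.0271 0.4219] A 10.07 open 0.4 F [ 0.2  0.2 -0.3] j [ -9.  13.  78.   0.  89. -19.]
tool shift mm [ 48.7  -7.9 379.3]
15.42
rotor 439 [0.5424 0.2281] ang -27.2 cost 0.332
15.47
rotor 430 [0.5426 0.2277] ang -32.7 cost 0.334
15.52
rotor 443 [0.5427 0.2279] ang -38.5 cost 0.338
sP 0.36 419 0.366 [0.6   0.35  0.367]
sP 0.39 111 0.004 [0.397 0.385 0.006]
sP 0.42 142 0.004 [0.393 0.418 0.006]
sP 0.45 179 0.003 [0.395 0.452 0.007]
sP 0.48 202 0.004 [0.396 0.492 0.006]
sP 0.51 220 0.004 [0.403 0.501 0.006]
sP 0.54 440 0.077 [0.407 0.541 0.078]
sP 0.57 350 0.078 [0.392 0.567 0.082]
tP 0.36 269 0.369 [0.617 0.348 0.373]
tP 0.39 110 0.009 [0.427 0.399 0.013]
tP 0.42 274 0.01 [0.442 0.417 0.013]
tP 0.45 549 0.01 [0.46  0.436 0.014]
tP 0.48 581 0.011 [0.556 0.473 0.013]
tP 0.51 568 0.01 [0.608 0.511 0.013]
tP 0.54 722 0.08 [0.422 0.55  0.087]
tP 0.57 641 0.081 [0.436 0.578 0.088]
```

>>> send_rows:
  moves: "0 0 0 0 0;0 0 0 0 0;0 0 0 0 0;0 0 0 0 0;0 0 0 0 0;0 0 -15 0 0;0 2 -10 15 0;0 5 0 35 0;0 5 0 35 0;0 5 0 35 0;0 5 0 35 0;0 5 0 35 0;0 5 0 35 0;0 5 0 35 0;0 5 0 35 0;0 5 0 35 0;0 5 0 35 0;0 2 0 15 0;0 0 0 0 0;0 0 0 0 0"

```text
time_s: 17.23
position: [0.5162, 0.4106, 0.4475]
tcp_rot: [[0.984, -0.001, -0.176], [0.176, -0.001, 0.984], [-0.001, -1.0, -0.001]]
force: [0.1, 0.7, -0.3]
opening: 0.0
```

```bash
python3 - <<'E'
from h import *
to(.511,.409,.325)
c=[]
for i in range(3):
    c.append((read_state()["time_s"],capture("scene"),capture("top")))
for t,a,b in c: print(round(t,2)); fit_rotor(cloud(a)); fit_rotor(cloud(b))
E
```

```text
t 17.23 pos [0.5162 0.4106 0.4475] A 10.13 open 0.0 F [ 0.1  0.7 -0.3] j [29. 25. 57. -0. 99. 19.]
tool shift mm [ -5.3 122.5  -0.5]
17.23
rotor 595 [0.5426 0.2276] ang 33.7 cost 0.334
rotor 401 [0.5436 0.231 ] ang 32.4 cost 0.329
17.33
rotor 588 [0.5426 0.2276] ang 31.3 cost 0.331
rotor 397 [0.5441 0.2308] ang 29.9 cost 0.325
17.43
rotor 592 [0.5428 0.2274] ang 28.8 cost 0.331
rotor 395 [0.5438 0.2313] ang 27.7 cost 0.329
```

>>> send_rows:
  moves: "0 -5 20 0 0;0 0 30 0 0;0 0 30 0 0;0 0 22 0 0;0 0 14 0 0;0 0 6 0 0;0 0 0 0 0;0 0 0 0 0;0 0 0 0 0;0 0 0 0 0;0 0 0 0 0;0 0 0 0 0;0 0 0 0 0;0 0 0 0 0;0 0 0 0 0;0 0 0 0 0;0 0 0 0 0;0 0 0 0 0;0 0 0 0 0;0 0 0 0 0"

```text
time_s: 19.2
position: [0.5114, 0.4096, 0.326]
tcp_rot: [[0.985, -0.0, -0.175], [0.175, -0.0, 0.985], [-0.0, -1.0, -0.0]]
force: [-0.7, 0.3, -0.7]
opening: 0.005
```

>>> send_rows:
  moves: "0 0 0 0 0;0 0 0 0 0;0 0 0 0 0;0 0 0 0 0;0 0 0 0 0;0 0 0 0 0;0 0 0 0 0;0 0 0 0 0;0 0 0 0 0;0 0 0 0 0;0 0 0 0 0;0 0 0 0 0;0 0 0 0 0;0 0 0 0 0;0 0 0 0 0;0 0 0 0 0;0 0 0 0 0;0 0 0 0 0;0 0 0 0 0;0 0 0 0 0"

```text
time_s: 20.87
position: [0.5114, 0.4096, 0.3261]
tcp_rot: [[0.985, 0.0, -0.175], [0.175, 0.0, 0.985], [0.0, -1.0, 0.0]]
force: [-0.1, 0.8, -0.1]
opening: 0.004
```

```bash
python3 - <<'E'
from h import *
to(.511,.409,.325)
c=[]
for i in range(3):
    c.append((read_state()["time_s"],capture("scene"),capture("top")))
for t,a,b in c: print(round(t,2)); fit_rotor(cloud(a)); fit_rotor(cloud(b))
E
```

```text
t 20.87 pos [0.5114 0.4096 0.3261] A 10.06 open 0.3 F [-0.1  0.8 -0.1] j [29. 28. 70.  0. 83. 19.]
tool shift mm [-0.5  1.1 -0.5]
20.87
rotor 597 [0.5426 0.2276] ang 20.9 cost 0.326
rotor 392 [0.5438 0.2309] ang 21.0 cost 0.334
20.97
rotor 584 [0.5426 0.2276] ang 20.7 cost 0.332
rotor 399 [0.5437 0.2312] ang 21.0 cost 0.333
21.07
rotor 598 [0.5428 0.2278] ang 20.8 cost 0.323
rotor 401 [0.5436 0.2308] ang 20.8 cost 0.33
```

>>> send_rows:
  moves: "0 0 0 -12 0;0 0 0 -12 0;0 0 0 -10 0;0 0 0 -8 0;0 0 0 -8 0;0 0 0 -8 0;0 0 0 -8 0;0 0 0 -8 0;0 0 0 -8 0;0 0 0 -8 0;0 0 2 -8 0;0 0 3 -8 0;0 0 3 -8 0;0 0 0 0 0"

```text
time_s: 22.33
position: [0.5315, 0.2952, 0.3173]
tcp_rot: [[0.985, -0.001, -0.173], [0.173, -0.002, 0.985], [-0.001, -1.0, -0.002]]
force: [-0.2, -0.4, 0.1]
opening: 0.006
```

>>> send_rows:
  moves: "0 0 3 -8 0;0 0 4 -8 0;0 0 4 -8 0;0 0 4 -8 0;0 0 4 -8 0;0 0 4 -8 0;0 0 4 -6 0;0 0 0 0 0;0 0 0 0 0"

```text
time_s: 23.08
position: [0.5406, 0.2435, 0.2905]
tcp_rot: [[0.985, -0.001, -0.174], [0.174, -0.001, 0.985], [-0.001, -1.0, -0.0]]
force: [0.4, 0.2, 0.5]
opening: 0.004
```

```bash
python3 - <<'E'
from h import *
to(.511,.409,.40)
c=capture("scene")
im=c["image"][30:190,140:320]; cv2.imwrite("pics/k.png",cv2.resize(im,None,fx=4,fy=3.75,interpolation=cv2.INTER_CUBIC))
E
```

```text
t 23.08 pos [0.5406 0.2435 0.2905] A 10.0 open 0.4 F [0.4 0.2 0.5] j [13. 24. 82. -0. 74.  3.]
tool shift mm [  -0.6 -109.5  168.1]
```

View pics/k.png

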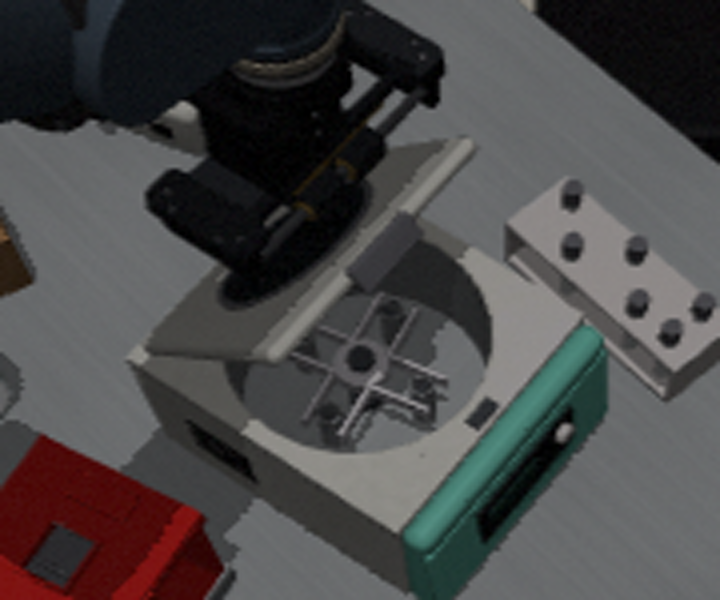

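>>> send_rows:
  moves: "0 0 -20 5 0;0 0 -30 0 0;0 0 -30 0 0;0 0 -20 0 0;0 0 0 0 0;0 0 0 0 0;0 0 0 0 0;0 0 0 0 0;0 0 0 0 0;0 0 0 0 0;0 0 0 0 0;0 0 0 0 0;0 0 0 0 0;0 0 0 0 0;0 0 0 0 0;0 0 0 0 0;0 0 0 0 0;0 0 0 0 0;0 0 0 0 0;0 0 0 0 0"

```text
time_s: 24.8
position: [0.5399, 0.2491, 0.3911]
tcp_rot: [[0.985, 0.0, -0.175], [0.175, 0.0, 0.985], [0.0, -1.0, -0.0]]
force: [0.0, 0.5, -0.3]
opening: 0.009
```

>>> send_rows:
  moves: "0 -30 0 0 0;0 -35 0 0 0;0 -35 0 0 0;0 -25 0 0 0;0 -5 0 0 0;0 0 0 0 0;0 0 0 0 0;0 0 0 0 0;0 0 0 0 0;0 0 0 0 0;0 0 0 0 0;0 0 0 0 0;0 0 0 0 0;0 0 0 0 0;0 0 0 0 0;0 0 0 0 0;0 0 0 0 0;0 0 0 0 0;0 0 0 0 0;0 0 0 0 0"

```text
time_s: 26.47
position: [0.4119, 0.2264, 0.3911]
tcp_rot: [[0.985, 0.0, -0.175], [0.175, 0.0, 0.985], [0.0, -1.0, 0.0]]
force: [0.5, 1.1, -0.3]
opening: 0.007
```

>>> send_rows:
  moves: "0 0 0 0 0;0 0 0 0 0;0 0 0 0 0;0 0 0 0 0;0 0 0 0 0;0 0 0 0 0;0 0 0 0 0;0 0 0 0 0;0 0 0 0 0;0 0 0 0 0;0 0 0 0 0;0 0 0 0 0;0 0 0 0 0;0 0 0 0 0;0 0 0 0 0;0 0 0 0 0;0 0 0 0 0;0 0 0 0 0;0 0 0 0 0;0 0 0 0 0"

```text
time_s: 28.13
position: [0.4119, 0.2264, 0.391]
tcp_rot: [[0.985, -0.0, -0.175], [0.175, 0.0, 0.985], [-0.0, -1.0, 0.0]]
force: [-0.1, -0.5, 0.8]
opening: 0.002
```

```bash
python3 - <<'E'
from h import *
to(.53,.26,.18)
for n in("scene","top"):
    c=capture(n); P=cloud(c).reshape(-1,3)
    e=(P[:,:2]-[.5234,.3397])@np.array([[.175],[-.985]])[:,0]; l=(P[:,:2]-[.5234,.3397])@np.array([.985,.175])
    for a in (.03,.08,.13,.18,.2):
        q=P[(np.abs(e-a)<.01)&(np.abs(l)<.08)&(P[:,2]<.3)]; print(n,a,len(q),np.round(np.median(q[:,2]),4) if len(q) else "")
    if n=="scene": cv2.imwrite("pics/l.png",cv2.resize(c["image"],(768,576),interpolation=cv2.INTER_CUBIC))
    q=P[np.hypot(P[:,0]-.585,P[:,1]+.219)<.011]; print("flap z",np.percentile(q[:,2],[5,50,95]))
E
```

```text
t 28.13 pos [0.4119 0.2264 0.391 ] A 10.06 open 0.1 F [-0.1 -0.5  0.8] j [15.  8. 89.  0. 83.  5.]
tool shift mm [122.2 211.   12.4]
scene 0.03 314 0.1676
scene 0.08 324 0.1694
scene 0.13 342 0.1695
scene 0.18 349 0.1678
scene 0.2 406 0.1665
flap z [0.14657184 0.14886695 0.15111784]
top 0.03 126 0.1688
top 0.08 209 0.1698
top 0.13 280 0.1692
top 0.18 284 0.168
top 0.2 294 0.1664
flap z [0.14411082 0.14940115 0.15595865]
```

View pics/l.png

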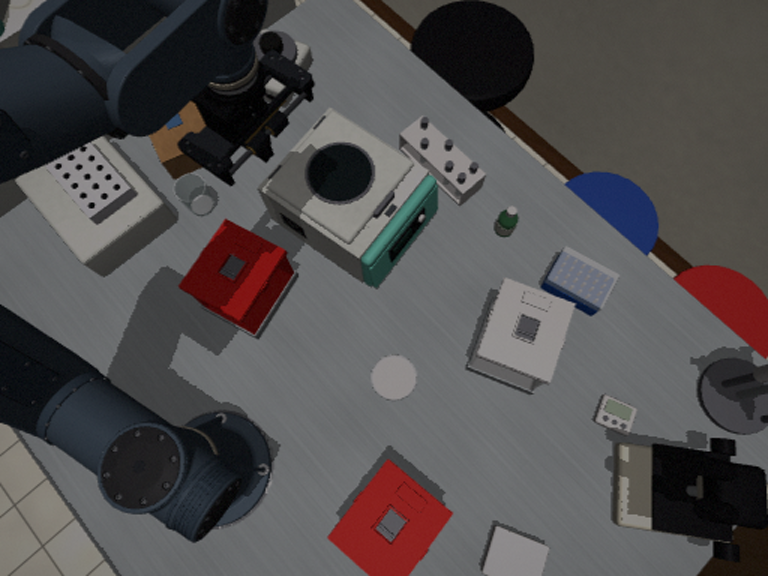

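>>> send_rows:
  moves: "0 0 0 0 0;0 0 0 0 0;0 0 0 0 0;0 0 0 0 0;0 0 0 0 0;0 0 0 0 0;0 0 0 0 0;0 0 0 0 0;0 0 0 0 0;0 0 0 0 0;0 0 0 0 0;0 0 0 0 0"

```text
time_s: 29.23
position: [0.4119, 0.2264, 0.391]
tcp_rot: [[0.985, -0.0, -0.175], [0.175, -0.0, 0.985], [-0.0, -1.0, -0.0]]
force: [0.5, 0.5, 0.0]
opening: 0.005
```

```bash
python3 - <<'E'
from h import *
for n in("scene","top"):
    c=capture(n); P=cloud(c).reshape(-1,3)
    e=(P[:,:2]-[.5234,.3397])@np.array([.175,-.985]); l=(P[:,:2]-[.5234,.3397])@np.array([.985,.175])
    q=P[(np.abs(e-.19)<.012)&(np.abs(l)<.08)]; print(np.median(q[:,2]))
print(hand_in())
E
```

```text
0.16790559700217556
0.1680430268913875
the job is handed in; nothing more can be done
None
```

The whole job was carried out in the order asked and handed in at about 29 s of the 66 s allowed; I saw no failure.

- **Tube and waste box:** I lifted the tube by its stopper and pushed the white box's flap open foot first, to about 43 mm below the rim. My fingertips stayed about 15 mm above the rim. After release the flap read shut at about 150 mm high, level with the lid, and no tube showed in the mouth. I did not see the tube inside the box.
- **Rotor:** I flicked it clockwise with the closed fingers and lifted clear. It coasted untouched at about 210°/s, then 113°/s, then 25°/s, and was at rest by 20.9 s.
- **Centrifuge lid:** I pushed it forward from behind and it sank shut by itself. The depth readings are flat, about 168 mm from hinge to front edge, and unchanged about a second later.

**Sideways slip:** On the way to the waste box I gave one shift the wrong sign, so the held tube passed over the tip box area. Its foot was about 14 cm above the box and nothing was touched. The bystanders visible in the last picture stand where they were, and the arm finished clear of everything.

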